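# Unlatch and open the calibration weight case

### The job

Open the latched wooden case of calibration weights so the balance can be checked: first swing its lever latch fully clear of the lid, then raise the lid by its steel pull bar until it stands about upright and stays open. Leave the latch swung clear, and do not shift the other wooden box, which has no latch, or the small amber bottle.

Things in the scene. Friction and masses are not known exactly. Their poses are not given: they have to be found in the camera images.
- case: The case to open: red-brown wooden box, 85 mm deep (x), 170 wide (y), 60 high, fixed to the worktop; its top 25 mm is the lid. Origin: centre of its underside; z up; front (-x) roughly towards the robot. It alone has a steel lever latch on its left end (+y), turning on an upright axis at x 0, y 103 mm, and a steel pull bar on the lid's front.
- latch (a joint): Latch lever. 0: its outer arm, with the knob, points straight out (+y of the case) and its 43 mm tongue lies over the lid, barring it. Grows as the knob swings to the case's front (-x; counterclockwise from above), to the stop at 1.7 rad; tongue clear of the lid from about 1.3. Starts at 0 to 0.2. Light friction (1 to 2 N at the knob); stays where left.
- latch_knob (a point): Centre of the top of the lever's upright black knob, 97 mm above the worktop, 44 mm from the lever's axis. Knob: 16 mm across for the top 22 mm, then a 12 mm neck down to the flat steel lever (14 mm wide, z 61 to 67 mm). Moves with the lever.
- case_lid (a joint): Lid of the case, hinged along its back edge on a level axis along the case's y, at x = +42 mm, z = 35 mm in the case's frame. 0 rad: shut; grows as the front edge rises and goes back; 1.57 is upright, stop at 1.92. The hinge is stiff (about 0.3 N m, 2 to 4 N at the pull bar): the lid stays at whatever angle it is left.
- pull_bar (a point): Middle of the pull bar: round steel bar 10 mm thick, along the case's y, 45 mm above the worktop when shut (x -87, y 0, z 45 mm in the case's frame). 39 mm clear between bar and lid front for a finger, 80 mm between its legs. Moves with the lid on a circle of 129 mm about the hinge; stands above the lid's edge when the lid is upright.
- plain_box: The other wooden box, of the same shape and size but with no latch and no bar, loose (about 0.55 kg), to be left alone. Origin at the centre of its underside.
- amber_bottle: Small brown glass bottle with a black cap, 40 mm across, 86 mm high, loose, stands further back between the two boxes; to be left alone. Origin at the centre of its underside.

How it is judged:
By the outcome, as a careful person would: the job done as asked, in the order asked, and still so for the second after the job is handed in, with the robot touching nothing.
It also fails if it takes over 48 s, if anything falls off the work surface, if the arm or the gripper's body presses on something with over 40 N, if the wrist force passes 120 N, or if a joint passes its speed limit or range.

### The arm

A 7-joint arm with a two-finger parallel gripper is mounted at the origin on a cart in front of the work surface, level with it; the furniture and walls round the work are solid. World frame = base frame: x ahead of the robot, y to its left, z up, the work surface at z = 0. Lengths are in mm, angles in rad, forces in N, time in s.
With the tool pointing down it reaches from about 400 to 925 mm from the base axis. Payload 5.6 kg.
Tool frame: the origin (TCP) lies between the finger pads; the fingertips stand 17 mm ahead of it and the grasp point (between the pads) lies 2 mm behind it; y points along the fingers, z is the direction in which the jaws open and shut, and the axes are right-handed (so a half turn about y gives the same grasp; the last joint's range is limited). The gripper opens to 85 mm and grips with 20 to 120 N. Pads are 22 mm wide; open, the fingers measure 114 mm over their backs; the gripper's body (76 mm by 85 mm) begins 54 mm behind the grasp point. The pads swing forward as they close: fully open they stand 13 mm farther back than shut.
Start: joints at [-1.143, 0.468, -0.012, 1.603, 0.006, 1.071, -0.056], TCP at [294.878, 579.271, 248.29] pointing down, gripper open.
Joint ranges: [-2.53, 2.53], [-0.31, 2.02], [-1.57, 1.55], [0.28, 2.44], [-1.29, 4.43], [0.15, 1.84], [-2.92, 2.92]. Speed limits (rad/s): [2.57, 2.57, 3.14, 3.14, 3.14, 3.14, 3.14].

### API

Orientations are given as a rotation vector (axis times angle).
In Python, from workcell import bot gives the robot as it stands. Calls block until the motion is done:
- bot.movep(position, orientation): joint-space move of the TCP to a pose.
- bot.line_to(position, rotation=None, feed=150, threshold=None): straight line of the TCP; rotation=None keeps the orientation; feed is the mean speed in mm/s. With threshold (N) it stops when the force on the tool has changed by that much, and returns True; else False.
- bot.move_joints(angles): joint-space move.
- bot.command_gripper(opening, strength=None): opening from 0.0 (shut) to 1.0 (fully open); strength is the grip in N (None keeps the last); returns when the fingers have stopped.
- bot.hold(seconds).
- bot.inverse_kinematics(position, orientation): joint angles nearest the present ones, or None.
- bot.get_state(): the state.
- bot.capture(name): name is "scene" or "top" or "wrist"; returns (picture, depth): 400x640x3 uint8, red, green, blue; 400x640 float32, mm along the optical axis (not along the pixel's ray), 0 where there is no reading.
- bot.camera_params(name): a dict with "fx", "fy", "cx", "cy" (pixels), "distortion" ([k1, k2, p1, p2, k3] as OpenCV has them; the pictures are not rectified), "R" (3x3) and "t" (3): a world point X has camera coordinates R X + t; the wrist camera has in their place "mount" (4x4, takes a point from camera to tool coordinates, whose origin is the TCP and whose axes are the tool frame's). Camera axes: x right, y down, z forward; pixel columns grow to the right and rows downward; lengths in mm; the calibration is good to about 2 mm. A picture is of the moment at which its call begins: read the wrist's pose just before it. camera_params takes no time and is no camera call.
A pose or a line that the arm cannot do raises bot.PlanningError and nothing moves.
- bot.hand_in(): hands the job in, once; it reports no verdict.
The state is a dict: "t": time; "joint_pos": joint angles; "joint_vel": joint speeds; "joint_torque": joint torques, N m; "tcp_pos": TCP position; "tcp_rot": TCP orientation; "force": force on the tool from outside, world axes, zero at the start; "torque": the same for the moment, N m; "opening": opening from 0.0 (shut) to 1.0 (fully open).
Only numpy, scipy, OpenCV 4.12 (cv2) and the standard library are available. Lean on these libraries where they do the work, as an engineer would, in place of code of your own. Each camera call takes 0.05 s, during which the arm holds its last target. There are 200 camera calls.

## Working session

There is one attempt and no reset: what is moved stays moved. The work goes in short steps, each a Python script; the robot and the scene stay as the last script left them, time stands still between calls to the robot, and variables do not carry over. Pictures are saved under pics/ and viewed, about 8 in all and at most 12, crops included, and the job is handed in when it is done.

```bash
mkdir -p pics; ls
python3 - <<'E'
from workcell import bot
import cv2,numpy as np
for n in("top","scene"):
    p,d=bot.capture(n); cv2.imwrite(f"pics/{n}0.png",p[:,:,::-1]); np.savez(f"pics/{n}0.npz",p=p,d=d)
    c=bot.camera_params(n); print({k:np.round(v,3).tolist() for k,v in c.items()})
s=bot.get_state(); print(s)
print(bot.camera_params("wrist"))
E
```

```text
pics
{'fx': 386.566, 'fy': 386.566, 'cx': 328.717, 'cy': 197.531, 'distortion': [0.017, 0.0, 0.0, 0.0, 0.0], 'R': [[-0.007, -1.0, -0.01], [-0.994, 0.008, -0.109], [0.109, 0.01, -0.994]], 't': [78.814, 484.758, 1005.413]}
{'fx': 511.105, 'fy': 511.105, 'cx': 318.599, 'cy': 192.083, 'distortion': [-0.087, 0.0, 0.0, 0.0, 0.0], 'R': [[0.869, -0.494, 0.006], [-0.376, -0.668, -0.642], [0.321, 0.556, -0.766]], 't': [-401.556, 280.535, 1155.3]}
{'t': 0.1, 'joint_pos': array([-1.14297708,  0.46827668, -0.01159449,  1.6034799 ,  0.00596029,
        1.07139964, -0.05630067]), 'joint_vel': array([-0.00057916, -0.00186899,  0.00045359, -0.00115507,  0.00011838,
       -0.00085094,  0.00024172]), 'joint_torque': array([ 1.82532520e-03, -5.33519948e+01,  2.18912837e-02, -2.51963496e+01,
        1.15112850e-02,  4.33177061e-03, -5.67917468e-06]), 'tcp_pos': array([294.69913899, 578.85394677, 247.46297932]), 'tcp_rot': array([-1.54058629,  0.36952912, -0.36908987]), 'force': array([ 0.72913327, -0.21390336, -0.20206361]), 'torque': array([-0.02834772,  0.0343505 ,  0.02828077]), 'opening': 1.0015558024387385}
{'fx': 328.3970322473429, 'fy': 328.3970322473429, 'cx': 321.1173646170519, 'cy': 195.53048522347734, 'distortion': array([-0.00787869,  0.        ,  0.        ,  0.        ,  0.        ]), 'mount': array([[-8.19453392e-05,  9.66428449e-01,  2.56935879e-01,
        -6.54574093e+01],
       [-3.06605458e-04, -2.56935892e-01,  9.66428401e-01,
        -1.26053644e+02],
       [ 9.99999950e-01,  4.16360187e-07,  3.17366936e-04,
         6.16526886e-01],
       [ 0.00000000e+00,  0.00000000e+00,  0.00000000e+00,
         1.00000000e+00]])}
```

View pics/top0.png

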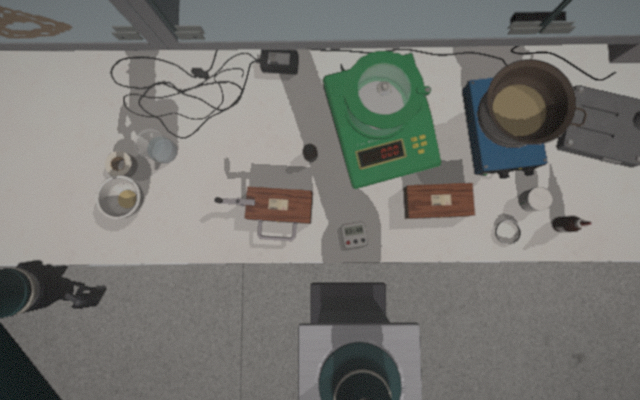

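View pics/scene0.png

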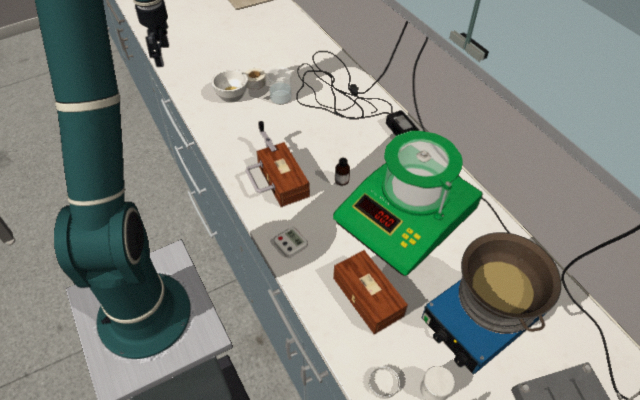

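The top view shows the latched case at about (278,204), its bar at (277,236) and the knob at (219,200). The plain box is at (440,200) and the bottle at (310,152). Next I measure them.

```bash
cat > h.py <<'E'
from workcell import bot
import cv2,numpy as np
from scipy.spatial.transform import Rotation as Ro
def ray(c,px,z,R=None,t=None):
    R=c["R"] if R is None else R; t=c["t"] if t is None else t
    K=np.array([[c["fx"],0,c["cx"]],[0,c["fy"],c["cy"]],[0,0,1.]])
    u=cv2.undistortPoints(np.float64(px).reshape(-1,1,2),K,np.float64(c["distortion"])).reshape(-1,2)
    d=np.c_[u,np.ones(len(u))]@np.array(R); o=-np.array(R).T@np.array(t)
    return o+d*((z-o[2])/d[:,2])[:,None]
def wristcam(s):
    c=bot.camera_params("wrist"); M=np.array(c["mount"]); Rt=Ro.from_rotvec(s["tcp_rot"]).as_matrix()
    Rw=Rt@M[:3,:3]; o=Rt@M[:3,3]+s["tcp_pos"]
    c["R"]=Rw.T; c["t"]=-Rw.T@o; return c
def lidrect(p,c,box):
    x0,y0,x1,y1=box; q=p[y0:y1,x0:x1].astype(int)
    m=((q[...,0]>1.35*q[...,1])&(q[...,0]>50)).astype(np.uint8)
    m=cv2.morphologyEx(m,cv2.MORPH_CLOSE,np.ones((5,5)))
    k=max(cv2.findContours(m,0,1)[0],key=cv2.contourArea)
    b=cv2.boxPoints(cv2.minAreaRect(k))+[x0,y0]
    return b
E
python3 - <<'E'
from h import *
p=np.load("pics/top0.npz")["p"]; dd=np.load("pics/top0.npz")["d"]; c=bot.camera_params("top")
np.set_printoptions(precision=1,suppress=True)
for box in((235,175,325,235),(395,172,485,230)):
    b=lidrect(p,c,box); P=ray(c,b,60); print(b.tolist()); print(P, P.mean(0), [np.linalg.norm(P[i]-P[i-1]) for i in range(4)])
print("bar",ray(c,[[260,236],[277,236.5],[295,236]],45)); print("knob",ray(c,[[219,200.5]],97)); print("bottle",ray(c,[[310,152]],86))
im=cv2.resize(p[140:250,200:330,::-1],None,fx=6,fy=5.4,interpolation=cv2.INTER_CUBIC); cv2.imwrite("pics/crop1.png",im)
for x in range(212,260,3): print(x,dd[200,x],end="; ")
E
```

```text
[[245.5586223602295, 218.50344848632812], [247.42069053649902, 186.84827613830566], [311.37586212158203, 190.61034393310547], [309.5137939453125, 222.26551818847656]]
[[429.2 289.2  60. ]
 [511.3 285.7  60. ]
 [500.1 119.7  60. ]
 [418.2 124.6  60. ]] [464.7 204.8  60. ] [np.float64(164.95773875074096), np.float64(82.23687831146509), np.float64(166.45362253034696), np.float64(82.04323091916328)]
[[405.8503084182739, 185.33264350891113], [472.0054016113281, 182.6324291229248], [473.31683349609375, 214.7625732421875], [407.1617431640625, 217.4627914428711]]
[[ 511.8 -124.9   60. ]
 [ 517.4 -295.    60. ]
 [ 434.4 -294.4   60. ]
 [ 428.7 -125.8   60. ]] [ 473.1 -210.    60. ] [np.float64(83.14337260831515), np.float64(170.24029923647015), np.float64(82.96707343192014), np.float64(168.6928473681311)]
bar [[384.2 254.2  45. ]
 [382.6 210.   45. ]
 [383.6 163.3  45. ]]
knob [[472.4 347.8  97. ]]
bottle [[596.1 121.5  86. ]]
212 1060.5791; 215 963.46533; 218 963.582; 221 969.88007; 224 995.3519; 227 990.74774; 230 991.50714; 233 994.25806; 236 991.81885; 239 990.14886; 242 994.18726; 245 992.2797; 248 992.069; 251 992.20306; 254 995.34033; 257 1000.4679;
```

View pics/crop1.png

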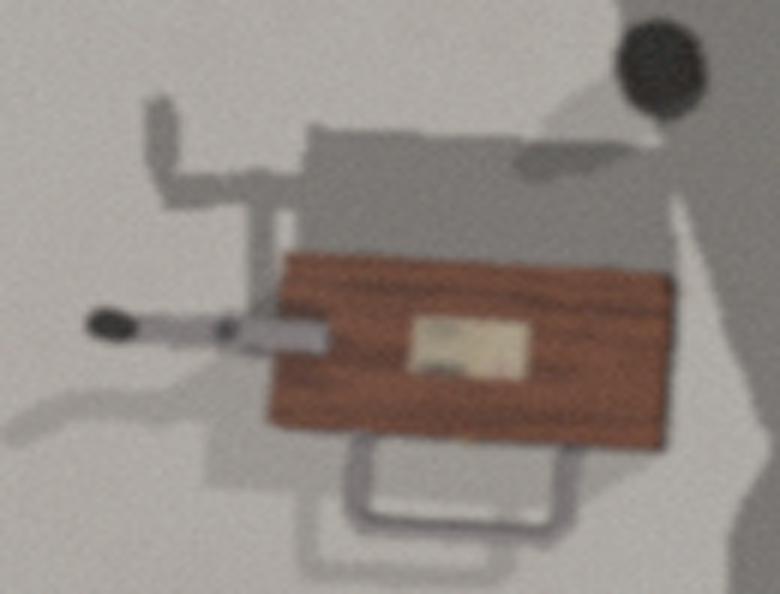

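The crop shows the knob at top pixel about (217,200), lying along the case's +y, and the bar line at about row 238. Both match the lid rectangle: centre (465,205), yaw about -0.064. I now move above it and check with the wrist camera.

```bash
cat >> h.py <<'E'
def down(a,s=1):   # jaws along world heading a
    z=np.array([np.cos(a),np.sin(a),0])*s; y=np.array([0,0,-1.]); x=np.cross(y,z)
    return Ro.from_matrix(np.c_[x,y,z]).as_rotvec()
E
python3 - <<'E'
from h import *
np.set_printoptions(precision=3,suppress=True)
s=bot.get_state(); print(Ro.from_rotvec(s["tcp_rot"]).as_matrix())
for sg in(1,-1):
    for a in(0,.8,1.57): print(sg,a,bot.inverse_kinematics([465,340,110],down(a-.064,sg)),bot.inverse_kinematics([480,205,190],down(a-.064,sg)))
bot.movep([440,250,300],down(-.064)); bot.hold(.3)
s=bot.get_state(); print(s["t"],s["tcp_pos"],s["joint_pos"])
c=wristcam(s); p,d=bot.capture("wrist"); cv2.imwrite("pics/w1.png",p[:,:,::-1]); np.savez("pics/w1.npz",p=p,d=d,R=c["R"],t=c["t"])
E
```

```text
[[ 0.891 -0.001  0.454]
 [-0.454 -0.001  0.891]
 [ 0.    -1.    -0.002]]
1 0 [-0.885  0.527  0.251  1.902 -0.188  0.735 -0.59 ] [-0.769  0.332  0.363  1.988 -0.155  0.848 -0.385]
1 0.8 [-0.774  0.521  0.109  1.894 -0.081  0.731  0.116] [-0.639  0.325  0.205  1.98  -0.087  0.845  0.35 ]
1 1.57 [-0.666  0.522 -0.029  1.887  0.022  0.733  0.798] [-0.517  0.325  0.059  1.972 -0.025  0.846  1.062]
-1 0 [-0.422  0.554 -0.346  1.869  0.261  0.762  2.168] [-0.26   0.344 -0.249  1.955  0.11   0.856  2.51 ]
-1 0.8 [-0.294  0.59  -0.516  1.861  0.395  0.794  2.859] [-1.425  0.716  1.353  2.021 -0.804  1.098 -2.103]
-1 1.57 [-1.125  0.575  0.571  1.918 -0.434  0.774 -1.945] [-0.984  0.364  0.632  2.001 -0.28   0.863 -1.834]
1.7583 [439.834 250.634 299.775] [-0.883  0.165  0.337  1.909 -0.061  1.078 -0.583]
```

View pics/w1.png

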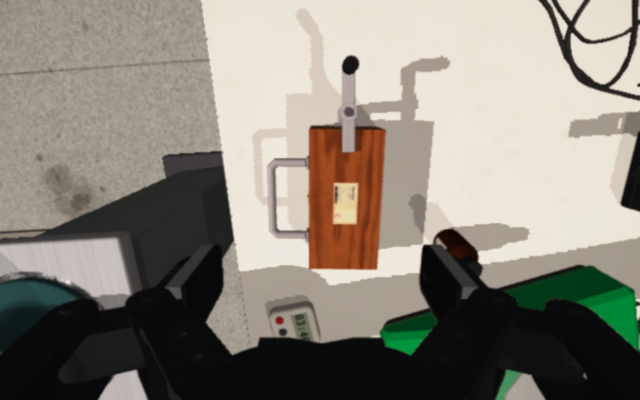

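The wrist view shows the knob at (350,64), the lever pivot at (349,112), the bar from (271,163) to (275,235), and the lid spanning (309–385, 127–269). I convert these to world positions.

Run:
```python
from h import *
np.set_printoptions(precision=1,suppress=True)
f=np.load("pics/w1.npz"); p=f["p"]; c=bot.camera_params("wrist"); R,t=f["R"],f["t"]
b=lidrect(p,c,(295,115,400,285)); P=ray(c,b,60,R,t); print(b,P,P.mean(0),[np.linalg.norm(P[i]-P[i-1]) for i in range(4)])
q=p[50:80,335:365].astype(int).max(2); m=(q<55).astype(np.uint8); M=cv2.moments(m,True)
k=np.array([335+M["m10"]/M["m00"],50+M["m01"]/M["m00"]]); print("knob",k,M["m00"],ray(c,[k],92,R,t))
print("axis",ray(c,[[349,112]],68,R,t)); print("bar",ray(c,[[271.5,170],[273,198],[274.5,230]],45,R,t))
```

```text
[[308. 127.]
 [385. 127.]
 [385. 268.]
 [308. 268.]] [[427.9 297.2  60. ]
 [511.9 292.   60. ]
 [509.8 122.4  60. ]
 [415.6 128.2  60. ]] [466.3 210.   60. ] [np.float64(169.4473449923948), np.float64(84.11684008738143), np.float64(169.62678677037783), np.float64(94.37306367454681)]
knob [349.9  64.8] 202.0 [[473.4 354.4  92. ]]
axis [[472.6 310.5  68. ]]
bar [[380.8 249.7  45. ]
 [379.1 215.5  45. ]
 [376.9 174.6  45. ]]
```

Run:
```python
from h import *
np.set_printoptions(precision=2,suppress=True)
A=np.array([472,309.5]); yaw=-.06
def pose(th,z):
    h=np.pi/2+yaw+th; return [*(A+44*np.array([np.cos(h),np.sin(h)])),z],down(h-np.pi/2)
bot.command_gripper(.33,30)
P,r=pose(.03,150); bot.movep(P,r)
P,r=pose(.03,86); print("hit",bot.line_to(P,r,80,threshold=8)); print(bot.get_state()["tcp_pos"])
for th in np.linspace(.2,1.68,9):
    P,r=pose(th,86); hit=bot.line_to(P,r,60,threshold=20); s=bot.get_state(); print(round(th,2),hit,s["tcp_pos"],s["force"],s["t"])
    if hit: break
P=s["tcp_pos"].copy(); P[2]=220; bot.line_to(P,None,150)
s=bot.get_state(); c=wristcam(s); p,d=bot.capture("wrist"); cv2.imwrite("pics/w2.png",p[:,:,::-1]); np.savez("pics/w2.npz",p=p,d=d,R=c["R"],t=c["t"])
p,d=bot.capture("top"); cv2.imwrite("pics/t2.png",cv2.resize(p[140:250,200:330,::-1],None,fx=5,fy=5,interpolation=cv2.INTER_CUBIC))
```

```text
hit False
[473.68 353.69  86.3 ]
0.2 False [466.16 353.32  86.61] [ 0.02  0.75 -0.93] 4.425
0.38 False [458.27 351.2   86.24] [ 0.76 -0.47 -0.41] 4.7583
0.57 False [450.7  347.85  86.02] [0.67 0.21 0.23] 5.0917
0.75 False [443.96 343.25  85.97] [ 0.59 -0.19 -0.62] 5.425
0.94 False [438.25 337.5   85.96] [-0.64 -0.95 -0.61] 5.7583
1.12 False [433.65 330.76  85.95] [ 0.1  -0.07 -0.41] 6.0917
1.31 False [430.4  323.32  85.95] [ 0.31  0.21 -0.36] 6.425
1.5 False [428.53 315.42  85.97] [0.31 0.83 0.38] 6.7583
1.68 False [428.17 307.29  85.92] [-0.06  0.34 -0.21] 7.0917
```

View pics/w2.png

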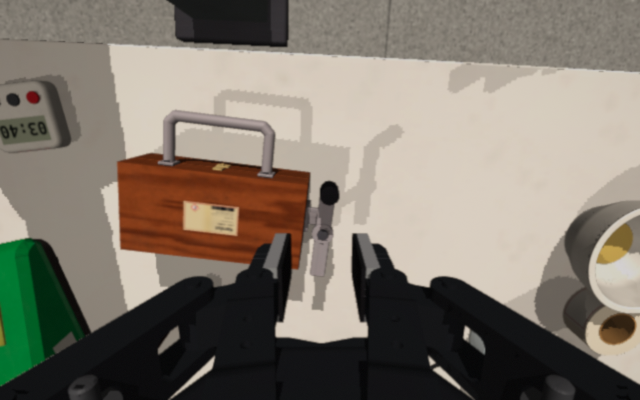

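The lever now lies along the case's depth: knob at (329,190), pivot at (322,235), tongue end at (319,273). It no longer overlaps the lid. The bar runs from (172,115) to (267,128).

Run:
```python
from h import *
np.set_printoptions(precision=2,suppress=True)
f=np.load("pics/w2.npz"); c=bot.camera_params("wrist"); R,t=f["R"],f["t"]
k=ray(c,[[329,189]],95,R,t)[0]; a=ray(c,[[322.5,235]],68,R,t)[0]; tg=ray(c,[[319,273]],67,R,t)[0]
b=ray(c,[[175,116],[219,122],[266,128]],48,R,t); e=ray(c,[[120,163],[309,174]],60,R,t)
print(k,a,tg,b,e); v=b[2]-b[0]; hy=np.arctan2(v[1],v[0]); 
for w in(k-a,a-tg): print("theta",np.arctan2(w[1],w[0])%(2*np.pi)-hy, "yaw",hy-np.pi/2)
```

```text
[423.27 313.68  95.  ] [472.72 311.17  68.  ] [511.21 309.83  67.  ] [[375.16 176.18  48.  ]
 [378.49 214.83  48.  ]
 [381.7  256.43  48.  ]] [[417.25 130.39  60.  ]
 [418.99 296.57  60.  ]]
theta 1.6013937430800798 yaw -0.08128481266118714
theta 1.6172273314294718 yaw -0.08128481266118714
```

Run:
```python
from h import *
np.set_printoptions(precision=2,suppress=True)
yaw=-.065; ex=np.array([np.cos(yaw),np.sin(yaw)]); B=np.array([378.5,213]); r=down(yaw)
bot.movep([*B,200],r); bot.command_gripper(.42,30)
bot.line_to([*B,110],r,150)
print("hit",bot.line_to([*B,44],r,70,threshold=8))
bot.command_gripper(0,30); s=bot.get_state(); print(s["tcp_pos"],s["force"],s["opening"],s["t"])
z0=s["tcp_pos"][2]
if .05<s["opening"]<.25:
  for ph in np.linspace(.1,1.6,16):
    x=129-129*np.cos(ph)+10*np.sin(ph); z=10*np.cos(ph)+129*np.sin(ph)-10
    hit=bot.line_to([*(B+x*ex),z0+z],r,60,threshold=30); s=bot.get_state(); print(round(ph,2),hit,s["tcp_pos"],s["force"],round(s["opening"],3),s["t"])
    if hit: break
p,d=bot.capture("scene"); cv2.imwrite("pics/s3.png",cv2.resize(p[80:240,200:400,::-1],None,fx=3,fy=3))
```

```text
hit False
[377.92 213.2   44.29] [-3.59  0.18  6.08] 0.10227242804624 12.025
0.1 False [379.58 213.    57.49] [-4.71  2.92  1.82] 0.103 12.3917
0.2 False [382.41 212.84  70.17] [-5.49  2.71  3.19] 0.101 12.7583
0.3 False [386.36 212.52  82.41] [-5.74  2.75  2.81] 0.103 13.125
0.4 False [391.42 212.1   94.15] [-7.01  2.66  4.1 ] 0.103 13.4917
0.5 False [397.51 211.7  105.37] [-8.78  2.3   6.1 ] 0.099 13.8583
0.6 False [404.6  211.17 115.84] [-8.9   2.27  7.53] 0.105 14.225
0.7 False [412.6  210.63 125.65] [-12.06   1.86  12.38] 0.1 14.5917
0.8 False [421.53 209.96 134.63] [-15.     1.28  15.62] 0.104 14.9583
0.9 False [431.89 209.25 142.79] [-15.5   -0.15  19.41] 0.105 15.325
1.0 False [443.98 208.38 150.14] [-13.88  -0.99  22.15] 0.101 15.6917
1.1 False [457.51 207.42 156.12] [-8.97 -2.43 19.1 ] 0.097 16.0583
1.2 False [471.01 206.41 160.38] [-5.11 -2.32 13.49] 0.1 16.425
1.3 False [484.03 205.43 163.03] [-2.43 -2.07  8.52] 0.103 16.7917
1.4 False [496.83 204.47 164.47] [-1.67 -1.76  7.35] 0.104 17.1583
1.5 False [509.51 203.55 164.36] [ 0.04 -1.44  4.28] 0.102 17.525
1.6 False [521.9  202.7  163.06] [ 1.11 -3.49  3.41] 0.102 17.8917
```

View pics/s3.png

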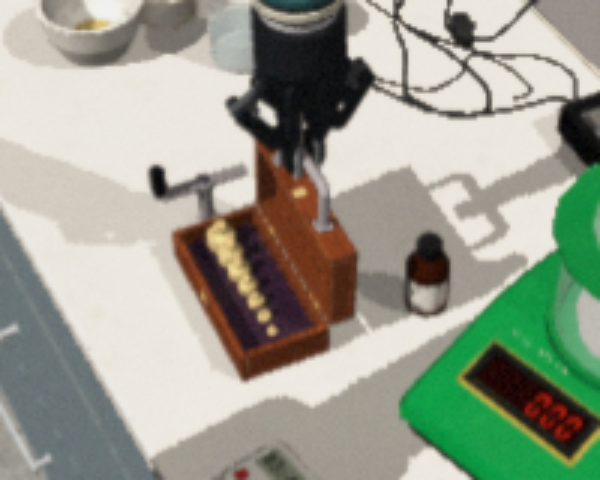

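The picture shows the lid standing upright in the grip, the weights exposed, the latch clear and the bottle standing. Next I release, retreat and check.

Run:
```python
from h import *
np.set_printoptions(precision=1,suppress=True)
bot.command_gripper(.5,30); s=bot.get_state(); P=s["tcp_pos"].copy(); P[2]+=130; print(bot.line_to(P,None,100,threshold=15))
bot.movep([400,330,300],down(-.065)); bot.hold(.5); s=bot.get_state(); print(s["t"],s["force"])
c=bot.camera_params("top"); p,d=bot.capture("top")
P=ray(c,lidrect(p,c,(395,172,485,230)),60); print("plain",P.mean(0))
q=p[130:175,290:325].astype(int).max(2)
q0=np.load("pics/top0.npz")["p"][130:175,290:325].astype(int).max(2)
for g in(q0,q):
    M=cv2.moments((g<50).astype(np.uint8),True); print("bottle px",290+M["m10"]/M["m00"],130+M["m01"]/M["m00"])
a=cv2.resize(p[140:250,200:330,::-1],(520,440)); p2,d2=bot.capture("scene"); b=cv2.resize(p2[90:240,220:370,::-1],(280,280))
im=np.zeros((440,800,3),np.uint8); im[:,:520]=a; im[:280,520:]=b; cv2.imwrite("pics/f4.png",im)
# bar end points: pixels within bar region, height from depth
yy,xx=np.mgrid[180:240,240:325]; K=np.array([[c["fx"],0,c["cx"]],[0,c["fy"],c["cy"]],[0,0,1.]])
u=cv2.undistortPoints(np.float64(np.c_[xx.ravel(),yy.ravel()]).reshape(-1,1,2),K,np.float64(c["distortion"])).reshape(-1,2)
X=(np.c_[u,np.ones(len(u))]*d[180:240,240:325].ravel()[:,None]-c["t"])@np.array(c["R"])
yy,xx=np.mgrid[130:240,240:325]
u=cv2.undistortPoints(np.float64(np.c_[xx.ravel(),yy.ravel()]).reshape(-1,1,2),K,np.float64(c["distortion"])).reshape(-1,2)
X=(np.c_[u,np.ones(len(u))]*d[130:240,240:325].ravel()[:,None]-c["t"])@np.array(c["R"])
for lo,hi in((155,180),(110,130)):
    m=(X[:,2]>lo)&(X[:,2]<hi); print(lo,m.sum(),np.median(X[m],0),np.percentile(X[m],[5,95],axis=0))
```

```text
False
21.05 [1.  0.3 0. ]
plain [ 472.7 -211.    60. ]
bottle px 309.55384615384617 150.95384615384614Traceback (most recent call last):
  File "<stdin>", line 10, in <module>
ZeroDivisionError: float division by zero
```

The arm probably hides the bottle from the top camera, so I move it aside to the start pose and look again.

Run:
```python
from h import *
np.set_printoptions(precision=1,suppress=True)
bot.move_joints([-1.143,.468,-.012,1.603,.006,1.071,-.056]); bot.hold(.3)
print(bot.get_state()["t"])
c=bot.camera_params("top"); p,d=bot.capture("top")
a=cv2.resize(p[140:250,200:330,::-1],(520,440)); p2,d2=bot.capture("scene"); b=cv2.resize(p2[90:240,220:370,::-1],(280,280))
im=np.zeros((440,800,3),np.uint8); im[:,:520]=a; im[:280,520:]=b; cv2.imwrite("pics/f4.png",im)
for g in(np.load("pics/top0.npz")["p"],p):
    M=cv2.moments((g[143:162,300:320].max(2)<50).astype(np.uint8),True)
    if M["m00"]: print("bottle px",300+M["m10"]/M["m00"],143+M["m01"]/M["m00"],M["m00"])
yy,xx=np.mgrid[130:240,240:325]; K=np.array([[c["fx"],0,c["cx"]],[0,c["fy"],c["cy"]],[0,0,1.]])
u=cv2.undistortPoints(np.float64(np.c_[xx.ravel(),yy.ravel()]).reshape(-1,1,2),K,np.float64(c["distortion"])).reshape(-1,2)
X=(np.c_[u,np.ones(len(u))]*d[130:240,240:325].ravel()[:,None]-c["t"])@np.array(c["R"])
for lo,hi in((155,180),(110,130)):
    m=(X[:,2]>lo)&(X[:,2]<hi); print(lo,m.sum(),np.median(X[m],0) if m.any() else "")
```

```text
22.4667
bottle px 309.55384615384617 150.95384615384614 65.0
bottle px 309.3783783783784 151.54054054054055 111.0
155 180 [522.3 201.2 168.6]
110 504 [519.3 197.8 120.3]
```

View pics/f4.png

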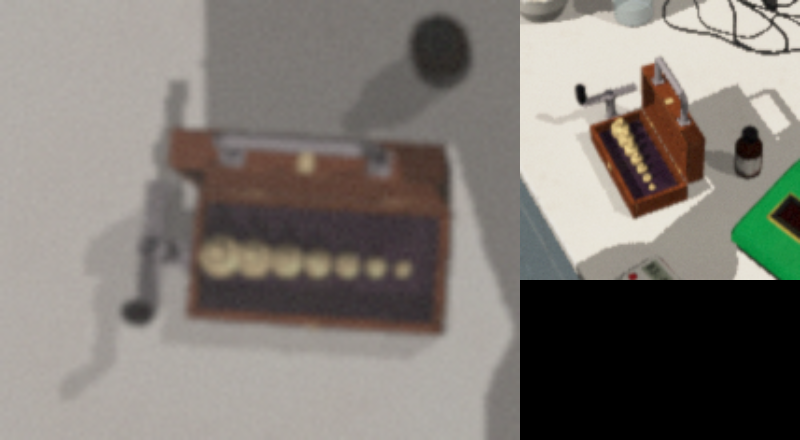

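The lid is upright with its bar at (522, 201, 169), the latch is clear, and the bottle and plain box are unmoved, so I hand in.

```bash
python3 -c "
from workcell import bot
print(bot.hand_in())"
```

```text
the job is handed in; nothing more can be done
None
```

The case is open, and I handed the job in at about 22.5 s of the 48 s allowed. I swung the latch first by caging its knob between the half-open jaws. Then I gripped the pull bar and raised the lid along its arc.

| Check | Result |
|---|---|
| Latch angle | about 1.6 rad, measured before the lid was raised; still clear in the last pictures |
| Lid angle | about 1.6 rad, with the bar at z of about 169 mm; it stayed there after I let go |
| Plain box | within 1 mm of where it started |
| Amber bottle | standing, within 1 px of where it started |
| Force on the tool, readings after each step | about 26 N at most, part-way through raising the lid |
| Arm | back at its start pose, touching nothing |

One check failed: the first bottle check after the release found no bottle, most likely because the arm blocked the view. I repeated it with the arm moved aside, and it passed.

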